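Let four D cells out of the counter dispenser

ROBOT

A 7-joint arm with a two-finger parallel gripper is mounted at the origin on the work surface. World frame = base frame: x ahead of the robot, y to its left, z up, the work surface at z = 0. Lengths are in m, angles in rad, forces in N, time in s.
With the tool pointing down it reaches from about 0.4 to 0.85 m from the base axis. Payload 4.5 kg.
Tool frame: the origin (TCP) lies midway between the tips of the shut fingers; the grasp point (between the pads) lies 19 mm behind it; z points along the fingers, y is the direction in which the jaws open and shut (so a half turn about z gives the same grasp; the last joint's range is limited). The gripper opens to 88 mm and grips with 3 to 60 N. Pads are 18 mm wide; open, the fingers measure 123 mm over their backs; the gripper's body (75 mm by 187 mm) begins 45 mm behind the grasp point.
Start: joints at [-1.261, 0.689, -0.195, 1.565, 0.157, 0.902, -0.215], TCP at [0.17, 0.601, 0.239] pointing down, gripper open.
Joint ranges: [-3.01, 3.01], [-0.46, 2.08], [-1.47, 1.51], [0.13, 2.56], [-1, 4.14], [0.04, 2.09], [-2.66, 2.66]. Speed limits (rad/s): [2.57, 2.57, 3.14, 3.14, 3.14, 3.14, 3.14].

INTERFACE

Orientations are given as a unit quaternion [x, y, z, w].
In Python, from plant import r gives the robot as it stands. The module is installed in compiled form; this text tells all that it offers.
- The arm moves only by the shell command python3 -m jog 'ROWS' [FORCE]. ROWS is JSON, a list of rows, each an object with "translation": the shift along the tool's x, y, z in units of 40 mm (1.0 is 40 mm), a list of three; "twist": the turn about the tool's z in units of 6 degrees (1.0 is 6 degrees); "claw": the opening in per cent of the stroke, from 0 (shut) to 100 (fully open). A call has 1 to 20 rows; each row shifts and turns the commanded pose from where the row before left it, along the tool's axes as they then stand; what a row does not reach is not made up. A row lasts 1/12 s, in which the tool goes at most 41.7 mm and 7.16 degrees, less where a joint would pass 70% of its speed; a pose out of reach is approached as far as the arm can. A call is refused whole if a number of a shift passes 1 or a number of a turn 1, either way. A call with a gripper value outside its range is refused whole. The fingers move at their own pace and stop on an object; FORCE is the grip in N (left out, the last holds). Time passes only in rows, so rows that do not move let the fingers close. It gives the time, the measured TCP pose, the force and the opening at its end, in the units of the state.
- r.get_state(): the state, without advancing time (a new reading comes with each control period).
- r.snapshot(name): name is "side" or "top" or "wrist"; returns a dict with "img" (480x640x3 uint8, red, green, blue), "fx", "fy", "cx", "cy" (pixels), "origin" and "rotation" of the camera in the world; the wrist camera has in their place "T_tool_cam" (4x4, takes a point from camera to tool coordinates, whose origin is the TCP and whose axes are the flange's). Camera axes: x right, y up, looking along -z (the intrinsics and any distortion apply to the point x, -y, -z); pixel columns grow to the right and rows downward; lengths in m; the calibration is good to about 2 mm. A picture is of the moment at which its call begins: read the wrist's pose just before it. There is no depth.
- r.finish_job(): hands the job in, once; it reports no verdict.
Trained networks look in the newest picture that a camera, given by its name, has taken for a name from the list of things; names that differ only in an ending like _2 or _b are one class to them, and where a whole thing is asked for, a point or a joint stands for the part that bears it (a point fixed in the world has none). Each returns a list of dicts, best first, with "confidence" (0 to 1); they miss things now and then, are a little off and sometimes report something else, mostly with a low value. They report only what shows in the picture. A call takes as long as a camera call. They do not tell look-alikes from the thing itself.
- r.spot_in(label, camera): "rect" ([left, top, right, bottom] in pixels, round what is visible of it).
- r.spot_point(label, camera): "location" ([row, column] in pixels: a listed point, or the origin of a listed thing).
The state is a dict: "clock": time; "q": joint angles; "qd": joint speeds; "joint_torque": joint torques, N m; "tool_pos": TCP position; "eef_rot": TCP orientation; "contact_force": force on the tool from outside, world axes, zero at the start; "moment": the same for the moment, N m; "opening": opening from 0.0 (shut) to 1.0 (fully open).
Only numpy, scipy, OpenCV 4.12 (cv2) and the standard library are available. Lean on these libraries where they do the work, as an engineer would, in place of code of your own. Each camera call takes 0.05 s, during which the arm holds its last target. There are 200 camera calls.

TASK

A customer's lantern takes four of the fat D cells, and the D dispenser lets out two at each full press of its rocking lever: press its paddle right down, let the two cells roll out into the open trough, let the paddle come right up so that the gate drops, and do the same once more. Finish with exactly four D cells lying in the trough, the other two kept behind the closed gate, and the lever free. Nothing is to be picked up: do not touch the cells, do not press the lever of the thinner C cells, and leave the things on the counter where they are.

Things in the scene. Friction and masses are not known exactly. Their poses are not given: they have to be found in the camera images.
- d_unit: dispenser for the fat D cells: fixed grey steel lane with low clear sides, 383 mm long, 83 wide; floor slopes down at 0.21 rad along its own +x. Origin on the counter under its middle; y to its left, z up. Rear end x = -178 mm, gate 37, then an open trough to a lip at 200. Cells waiting in the lane lie at x below 35 mm; the trough holds four, at x = 82 to 182 mm when full
- d_lever (a joint): D dispenser's rocking lever, rad: 0 = at rest, gate down; 0.68 = stop, paddle right down, gate lifted. A spring returns it: 3 N at the paddle to start, 8 to 12 N near the stop. A full press lifts the gate off the two front cells while a crossbar drops before the third and holds the rest; let up, the gate shuts and they roll down to it. Cells take about 1 s to roll each time
- d_paddle (a point): middle of the top of the D lever's press paddle: ribbed rubber plate, 46 mm along the lane by 38 across, beside the lane on its left (+y of the unit, 66 mm from the lane's middle), 121 mm above the counter at rest, rear edge higher (0.34 rad off level). Pressed to the stop it goes almost straight down by 48 mm (4 mm rearward midway), tipping as far the other way; the pivot is 68 mm ahead
- c_unit: dispenser for the thinner C cells, to be left alone: built like the other, 71 mm wide, same length, axes and slope, its paddle also on its left, its lane loaded with four cells; its gate at x = 29 mm. The two dispensers stand side by side, either one on the left
- c_lever (a joint): the C dispenser's rocking lever, radians, 0 = at rest, paddle up; leave it
- c_paddle (a point): middle of the top of the C lever's press paddle, same size as the other, 60 mm from its lane's middle, about 110 mm above the counter
- lantern: yellow hand lantern, 72 mm square and 95 mm tall with a black lamp head and a top handle (130 mm high in all), loose; origin under its middle
- screwdriver: red and yellow insulated screwdriver, 180 mm long, 33 mm thick, lying loose; origin under its handle, x towards the tip
- label_roll: roll of paper labels, 64 mm across, 26 mm high, lying flat, loose; origin under its middle
- d_cell_1: D cell 1 counted from the gate: black and copper coloured battery, 34 mm diameter, 61.5 mm long, about 0.14 kg, lying across the lane; origin at its centre, y along it; it turns as it rolls
- d_cell_2: D cell 2 counted from the gate: black and copper coloured battery, 34 mm diameter, 61.5 mm long, about 0.14 kg, lying across the lane; origin at its centre, y along it; it turns as it rolls
- d_cell_3: D cell 3 counted from the gate: black and copper coloured battery, 34 mm diameter, 61.5 mm long, about 0.14 kg, lying across the lane; origin at its centre, y along it; it turns as it rolls
- d_cell_4: D cell 4 counted from the gate: black and copper coloured battery, 34 mm diameter, 61.5 mm long, about 0.14 kg, lying across the lane; origin at its centre, y along it; it turns as it rolls
- d_cell_5: D cell 5 counted from the gate: black and copper coloured battery, 34 mm diameter, 61.5 mm long, about 0.14 kg, lying across the lane; origin at its centre, y along it; it turns as it rolls
- d_cell_6: D cell 6 counted from the gate: black and copper coloured battery, 34 mm diameter, 61.5 mm long, about 0.14 kg, lying across the lane; origin at its centre, y along it; it turns as it rolls
- c_cell_1: C cell 1 counted from its gate: same look, 26 mm diameter, 50 mm long; origin at its centre, y along it
- c_cell_2: C cell 2 counted from its gate: same look, 26 mm diameter, 50 mm long; origin at its centre, y along it
- c_cell_3: C cell 3 counted from its gate: same look, 26 mm diameter, 50 mm long; origin at its centre, y along it
- c_cell_4: C cell 4 counted from its gate: same look, 26 mm diameter, 50 mm long; origin at its centre, y along it
Things that resemble listed ones, but are neither listed nor needed, are in the scene too. What is shaped like the c_cell_2 but green or pink is not meant.

How it is judged:
On the way, in this order (a step that is already met when the one before it is completed fails the run):
1. the first two D cells are out in the trough and the paddle is right up again, the other four behind the gate (value of joint d_lever below 0.06 rad and x of d_cell_1 in the frame of d_unit between 0.065 and 0.2 m and z of d_cell_1 in the frame of d_unit between 0.028 and 0.075 m and x of d_cell_2 in the frame of d_unit between 0.065 and 0.2 m and z of d_cell_2 in the frame of d_unit between 0.028 and 0.075 m and x of each of d_cell_3, d_cell_4, d_cell_5, d_cell_6 in the frame of d_unit below 0.035 m and z of each of d_cell_3, d_cell_4, d_cell_5, d_cell_6 in the frame of d_unit above 0.055 m), for 0.2 s.
2. four D cells are out in the trough, two still held back (x of d_cell_1 in the frame of d_unit between 0.065 and 0.2 m and z of d_cell_1 in the frame of d_unit between 0.028 and 0.075 m and x of d_cell_2 in the frame of d_unit between 0.065 and 0.2 m and z of d_cell_2 in the frame of d_unit between 0.028 and 0.075 m and x of d_cell_3 in the frame of d_unit between 0.065 and 0.2 m and z of d_cell_3 in the frame of d_unit between 0.028 and 0.075 m and x of d_cell_4 in the frame of d_unit between 0.065 and 0.2 m and z of d_cell_4 in the frame of d_unit between 0.028 and 0.075 m and x of each of d_cell_5, d_cell_6 in the frame of d_unit below 0.035 m), for 0.2 s.
At the end, for the whole second after the job is handed in: D cells 1 to 4 at rest in the D trough (centre 65 to 200 mm along the unit's x, 28 to 75 mm above the counter), D cells 5 and 6 at rest behind the gate (x below 35 mm, over 55 mm up), both levers up (below 0.06 rad), all C cells still behind their gate (all of step 2 and z of each of d_cell_5, d_cell_6 in the frame of d_unit above 0.055 m and x of each of c_cell_1, c_cell_2, c_cell_3, c_cell_4 in the frame of c_unit below 0.035 m and z of each of c_cell_1, c_cell_2, c_cell_3, c_cell_4 in the frame of c_unit above 0.055 m and value of joint each of d_lever, c_lever below 0.06 rad and linear speed of each of d_cell_1, d_cell_2, d_cell_3, d_cell_4, d_cell_5, d_cell_6 below 0.02 m/s); the robot touches nothing.
It fails at once if a cell is touched by the robot (contact force between any of the fingers, the arm and d_cell_1 above 0.5 N or contact force between any of the fingers, the arm and d_cell_2 above 0.5 N or contact force between any of the fingers, the arm and d_cell_3 above 0.5 N or contact force between any of the fingers, the arm and d_cell_4 above 0.5 N or contact force between any of the fingers, the arm and d_cell_5 above 0.5 N or contact force between any of the fingers, the arm and d_cell_6 above 0.5 N or contact force between any of the fingers, the arm and c_cell_1 above 0.5 N or contact force between any of the fingers, the arm and c_cell_2 above 0.5 N or contact force between any of the fingers, the arm and c_cell_3 above 0.5 N or contact force between any of the fingers, the arm and c_cell_4 above 0.5 N).
It fails at once if a cell is lifted out of its dispenser (z of any of d_cell_1, d_cell_2, d_cell_3, d_cell_4, d_cell_5, d_cell_6 in the frame of d_unit above 0.14 m or z of any of c_cell_1, c_cell_2, c_cell_3, c_cell_4 in the frame of c_unit above 0.14 m).
It fails at once if the C dispenser's lever is pressed (value of joint c_lever above 0.1 rad).
It fails at once if the lantern, screwdriver or label roll is pushed or lifted (over 20 mm) (distance of any of lantern, screwdriver, label_roll from where it was at the start of the episode above 0.02 m).
It also fails if it takes over 50 s, if anything falls off the work surface, if the arm or the gripper's body presses on something with over 40 N, if the wrist force passes 120 N, or if a joint passes its speed limit or range.

## Working session

There is one attempt and no reset: what is moved stays moved. The work goes in short steps, Python scripts to look and compute and a shell command to move; the robot and the scene stay as the last step left them, time stands still between calls to the robot, and variables do not carry over. Pictures are saved under pics/ and viewed, about 8 in all and at most 12, crops included, and the job is handed in when it is done.

```bash
mkdir -p pics
cat > h.py <<'E'
import numpy as np, cv2
from plant import r
from scipy.spatial.transform import Rotation as R
def ray(s,px):  # px=(col,row)
    d=np.array([(px[0]-s['cx'])/s['fx'],-(px[1]-s['cy'])/s['fy'],-1.0])
    return np.array(s['origin']),np.array(s['rotation'])@d
def atz(s,px,z):
    o,d=ray(s,px); return o+d*(z-o[2])/d[2]
def proj(s,p):
    c=np.array(s['rotation']).T@(np.array(p)-s['origin'])
    return [s['cx']+s['fx']*c[0]/-c[2], s['cy']-s['fy']*c[1]/-c[2]]
def tri(s1,p1,s2,p2):
    o1,d1=ray(s1,p1);o2,d2=ray(s2,p2)
    A=np.stack([d1,-d2],1);t=np.linalg.lstsq(A,o2-o1,rcond=None)[0]
    a,b=o1+d1*t[0],o2+d2*t[1];return (a+b)/2,np.linalg.norm(a-b)
def snap(n,f):
    s=r.snapshot(n);cv2.imwrite('pics/'+f,s['img'][:,:,::-1]);return s
E
python3 - <<'E'
from h import *
st=r.get_state();print(st['clock'],st['tool_pos'],st['eef_rot'])
print(R.from_quat(st['eef_rot']).as_matrix().round(3))
for n in('top','side'):
    s=snap(n,n+'1.png')
    print(n,[k for k in s],s['origin'],s['fx'])
    for l in('d_paddle','c_paddle','d_unit','c_unit','lantern','screwdriver','label_roll','d_cell_1','c_cell_1'):
        print(l,[(np.round(x['location'],0).tolist(),round(x['confidence'],2), atz(s,x['location'][::-1],.121 if 'pad' in l else 0).round(3).tolist()) for x in r.spot_point(l,n)][:7])
E
```

```text
0.0 [0.17003918 0.60079169 0.23794031] [ 1.37387579e-01  9.90516980e-01 -8.73022759e-04 -6.41797343e-05]
[[-0.962  0.272 -0.   ]
 [ 0.272  0.962 -0.002]
 [-0.    -0.002 -1.   ]]
top ['img', 'fx', 'fy', 'cx', 'cy', 'origin', 'rotation'] [0.31870815 0.03510099 1.50167334] 605.1470463172066Traceback (most recent call last):
  File "<stdin>", line 8, in <module>
  File "h.py", line 8, in atz
    o,d=ray(s,px); return o+d*(z-o[2])/d[2]
        ~~~^^^^^^
  File "h.py", line 6, in ray
    return np.array(s['origin']),np.array(s['rotation'])@d
                                 ~~~~~~~~~~~~~~~~~~~~~~~^~
ValueError: matmul: Input operand 1 has a mismatch in its core dimension 0, with gufunc signature (n?,k),(k,m?)->(n?,m?) (size 3 is different from 4)
```

View pics/top1.png

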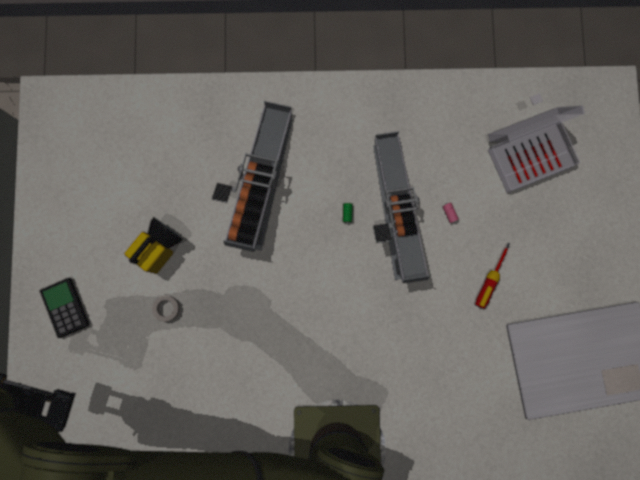

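```bash
sed -i "s/^def snap.*/def snap(n,f):/; s/s=r.snapshot(n);/s=r.snapshot(n); \n    if 'rotation' in s and np.size(s['rotation'])==4: s['rotation']=R.from_quat(s['rotation']).as_matrix()\n    /" h.py
python3 - <<'E'
from h import *
S={}
for n in('top','side'):
    s=S[n]=snap(n,n+'2.png')
    print(n,s['origin'],s['fx'],s['rotation'].round(2).tolist(), proj(s,[.17,.6,.238]))
    for l in('d_paddle','c_paddle','d_unit','c_unit','lantern','screwdriver','label_roll','d_cell_1','c_cell_1'):
        print(l,[(np.round(x['location'],0).tolist(),round(x['confidence'],2), atz(s,x['location'][::-1],.121 if 'pad' in l else 0).round(3).tolist()) for x in r.spot_point(l,n)][:7])
i=S['top']['img'][90:300,190:450]
cv2.imwrite('pics/crop2.png',cv2.resize(i,None,fx=3,fy=2.8,interpolation=3)[:,:,::-1])
E
```

```text
top [0.31870815 0.03510099 1.50167334] 605.1470463172066 [[-0.02, 0.99, -0.13], [-1.0, -0.02, 0.01], [0.0, 0.13, 0.99]] [np.float64(43.84325897938476), np.float64(394.7715956851497)]
d_paddle [([188.0, 222.0], 0.66, [0.617, 0.257, 0.121]), ([236.0, 385.0], 0.44, [0.498, -0.118, 0.121])]
c_paddle [([231.0, 386.0], 0.93, [0.508, -0.12, 0.121]), ([182.0, 257.0], 0.43, [0.631, 0.175, 0.121])]
d_unit [([185.0, 261.0], 0.85, [0.649, 0.177, 0.0])]
c_unit [([210.0, 397.0], 0.61, [0.578, -0.164, 0.0])]
lantern [([256.0, 152.0], 0.79, [0.475, 0.451, 0.0]), ([239.0, 241.0], 0.45, [0.512, 0.228, 0.0])]
screwdriver [([283.0, 488.0], 0.95, [0.39, -0.382, 0.0])]
label_roll [([308.0, 168.0], 0.78, [0.345, 0.409, 0.0])]
d_cell_1 [([186.0, 254.0], 0.73, [0.646, 0.194, 0.0]), ([240.0, 241.0], 0.73, [0.511, 0.228, -0.0]), ([208.0, 251.0], 0.64, [0.591, 0.204, 0.0]), ([171.0, 254.0], 0.62, [0.686, 0.195, 0.0]), ([194.0, 252.0], 0.59, [0.627, 0.201, 0.0]), ([223.0, 243.0], 0.56, [0.553, 0.224, 0.0])]
c_cell_1 [([214.0, 346.0], 0.78, [0.572, -0.035, 0.0]), ([218.0, 403.0], 0.74, [0.557, -0.179, 0.0]), ([19
[... 758 characters left out ...]
.665, 0.178, 0.0])]
screwdriver [([183.0, 406.0], 0.89, [0.387, -0.386, 0.0])]
label_roll [([420.0, 324.0], 0.76, [0.346, 0.407, -0.0])]
d_cell_1 [([288.0, 264.0], 0.83, [0.617, 0.128, 0.0]), ([281.0, 243.0], 0.66, [0.675, 0.128, 0.0]), ([301.0, 286.0], 0.66, [0.547, 0.146, 0.0]), ([283.0, 254.0], 0.59, [0.646, 0.125, 0.0]), ([294.0, 279.0], 0.54, [0.572, 0.132, 0.0]), ([278.0, 229.0], 0.45, [0.713, 0.13, 0.0])]
c_cell_1 [([184.0, 336.0], 0.62, [0.582, -0.308, 0.0]), ([198.0, 322.0], 0.56, [0.598, -0.236, 0.0]), ([198.0, 343.0], 0.56, [0.541, -0.255, 0.0]), ([246.0, 306.0], 0.47, [0.57, -0.041, 0.0]), ([199.0, 334.0], 0.44, [0.564, -0.244, 0.0]), ([199.0, 314.0], 0.42, [0.618, -0.222, 0.0])]
```

View pics/side2.png

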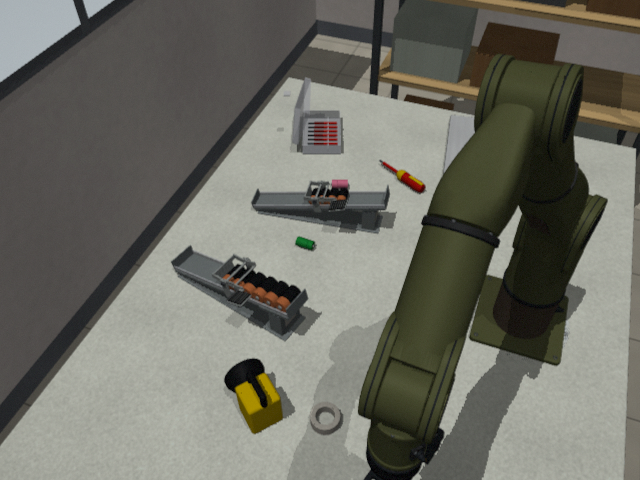

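View pics/crop2.png

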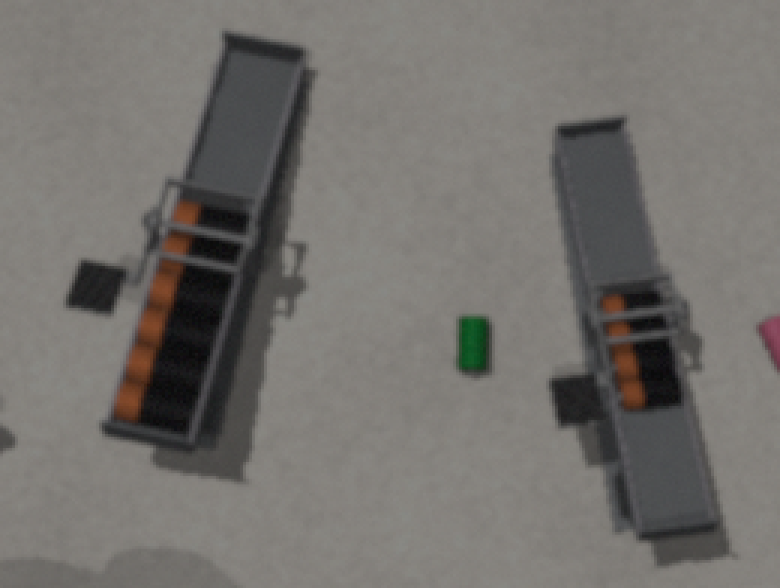

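Run:
```python
from h import *
S={n:snap(n,'x.png') for n in('top','side')}
print('tri',tri(S['top'],(222,192),S['side'],(235,297)))
P=[r.spot_point('d_paddle',n)[0]['location'][::-1] for n in S]
print('tri net',P,tri(S['top'],P[0],S['side'],P[1]))
f=lambda c:(190+c[0]/3,90+c[1]/2.8)
a=atz(S['top'],f((152,436)),.12);b=atz(S['top'],f((265,45)),.045)
d=b-a;print(a,b,np.linalg.norm(d[:2]),np.degrees(np.arctan2(d[1],d[0])), a+(b-a)*178/378)
w=r.snapshot('wrist');print(np.round(w['T_tool_cam'],3).tolist())
i=S['side']['img'][235:345,160:320]
cv2.imwrite('pics/crop3.png',cv2.resize(i,None,fx=5,fy=5,interpolation=3)[:,:,::-1])
print(r.get_state()['clock'])
```

```text
tri (array([0.61163776, 0.25828644, 0.11927144]), np.float64(0.006984355726590941))
tri net [[222.7, 190.0], [236.9, 295.7]] (array([0.61234437, 0.25516311, 0.12106369]), np.float64(0.0004199246464310726))
[0.48162159 0.21403983 0.12      ] [0.83942206 0.12883537 0.045     ] 0.3678056285421688 -13.394599592737206 [0.65010964 0.1739171  0.08468254]
[[-0.0, 0.965, 0.262, 0.067], [1.0, 0.0, 0.0, -0.0], [0.0, 0.262, -0.965, -0.145], [0.0, 0.0, 0.0, 1.0]]
1.35
```

View pics/crop3.png

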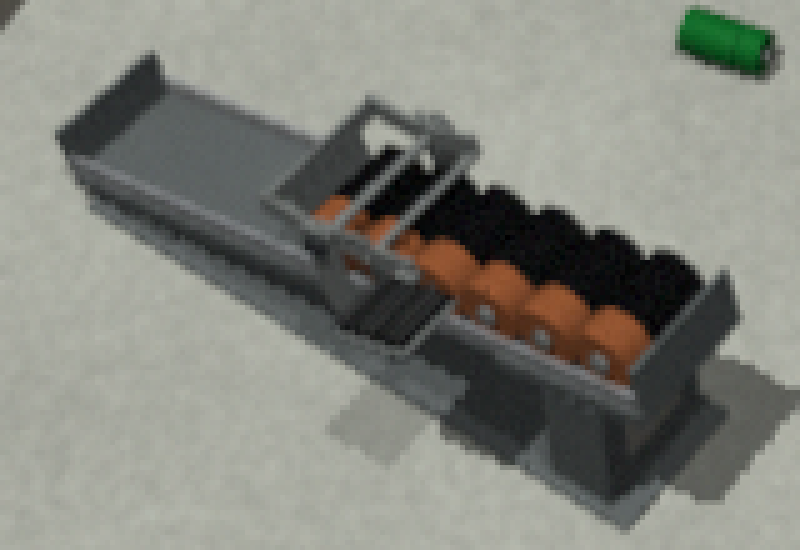

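The top picture shows the six-cell, wider D unit on the left, with its paddle at column 222, row 191. The four-cell C unit is on the right, with its paddle at (381, 232). The only cell-like decoys are the green and pink ones at (347, 212) and (450, 212). The D paddle triangulates to (0.612, 0.256, 0.121), which matches the stated height. I'll press with the front finger of the open gripper so the gripper body stays clear of the lane.

```bash
python3 -m jog '[{"translation":[-0.78,-0.33,0],"twist":0,"claw":100},{"translation":[-0.78,-0.33,0],"twist":0,"claw":100},{"translation":[-0.78,-0.33,0],"twist":0,"claw":100},{"translation":[-0.78,-0.33,0],"twist":0,"claw":100},{"translation":[-0.78,-0.33,0],"twist":0,"claw":100},{"translation":[-0.78,-0.33,0],"twist":0,"claw":100},{"translation":[-0.78,-0.33,0],"twist":0,"claw":100},{"translation":[-0.78,-0.33,0],"twist":0,"claw":100},{"translation":[-0.78,-0.33,0],"twist":0,"claw":100},{"translation":[-0.78,-0.33,0],"twist":0,"claw":100},{"translation":[-0.78,-0.33,0],"twist":0,"claw":100},{"translation":[-0.78,-0.33,0],"twist":0,"claw":100},{"translation":[-0.78,-0.33,0],"twist":0,"claw":100},{"translation":[-0.78,-0.33,0],"twist":0,"claw":100},{"translation":[-0.78,-0.33,0],"twist":0,"claw":100}]'
python3 -m jog '[{"translation":[0,0,0],"twist":1,"claw":100},{"translation":[0,0,0],"twist":1,"claw":100},{"translation":[0,0,0],"twist":1,"claw":100},{"translation":[0,0,0],"twist":1,"claw":100},{"translation":[0,0,0],"twist":1,"claw":100},{"translation":[0,0,0],"twist":1,"claw":100},{"translation":[0,0,0],"twist":1,"claw":100},{"translation":[0,0,0],"twist":1,"claw":100},{"translation":[0,0,0],"twist":1,"claw":100},{"translation":[0,0,0],"twist":1,"claw":100},{"translation":[0,0,0],"twist":1,"claw":100},{"translation":[0,0,0],"twist":1,"claw":100},{"translation":[0,0,0],"twist":1,"claw":100},{"translation":[0,0,0],"twist":1,"claw":100},{"translation":[0,0,0],"twist":1,"claw":100},{"translation":[0,0,0],"twist":1,"claw":100},{"translation":[0,0,0],"twist":0,"claw":100}]'
cat >> h.py <<'E'
def wsnap(f):
    st=r.get_state();s=snap('wrist',f)
    T=np.eye(4);T[:3,:3]=R.from_quat(st['eef_rot']).as_matrix();T[:3,3]=st['tool_pos']
    T=T@np.array(s['T_tool_cam']);s['origin']=T[:3,3];s['rotation']=T[:3,:3];return s,st
E
python3 - <<'E'
from h import *
s,st=wsnap('w1.png')
Rm=R.from_quat(st['eef_rot']).as_matrix();p=np.array(st['tool_pos'])
print(st['clock'],p,Rm.round(3).tolist(),st['opening'])
for x in r.spot_point('d_paddle','wrist')[:2]: print(x, atz(s,x['location'][::-1],.121))
f=p+Rm@[0,.0525,0];print('front finger',f,'tool-axis shift to (.6137,.2628):',Rm.T@(np.array([.6137,.2628,f[2]])-f)/.04)
print('proj paddle est',proj(s,[.612,.256,.121]))
E
```

```text
clock: 2.6
tool_pos: [0.5678, 0.2821, 0.2388]
eef_rot: [0.138, 0.99, 0.0, 0.0]
contact_force: [-0.9, 0.2, 0.4]
opening: 0.998
clock: 4.02
tool_pos: [0.5664, 0.2837, 0.2386]
eef_rot: [0.829, 0.56, -0.0, 0.0]
contact_force: [0.5, 1.4, -1.0]
opening: 0.999
4.0167 [0.56643458 0.28374785 0.23864365] [[0.373, 0.928, 0.0], [0.928, -0.373, -0.0], [-0.0, 0.0, -1.0]] 0.9992806977163724
{'location': [237.8, 386.8], 'confidence': 0.64} [0.60905666 0.25772937 0.121     ]
front finger [0.61513722 0.26414422 0.23864953] tool-axis shift to (.6137,.2628): [-4.45913518e-02 -2.07833061e-02  5.11709888e-06]
proj paddle est [np.float64(391.14607191599623), np.float64(238.42807765095603)]
```

View pics/w1.png

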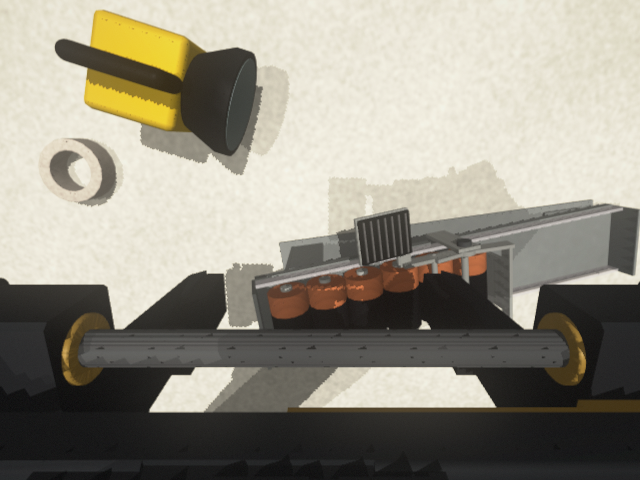

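The wrist picture shows the D paddle at (384, 237), next to the orange-ended D cells. The estimate agrees to within 3 mm. I'm descending, then pressing in stages.

```bash
python3 -m jog '[{"translation":[-0.05,-0.08,0.6],"twist":0,"claw":100},{"translation":[0,0,0.7],"twist":0,"claw":100},{"translation":[0,0,0.7],"twist":0,"claw":100},{"translation":[0,0,0.5],"twist":0,"claw":100},{"translation":[0,0,0],"twist":0,"claw":100}]'
python3 -m jog '[{"translation":[0,0,0.25],"twist":0,"claw":100},{"translation":[0,0,0.25],"twist":0,"claw":100},{"translation":[0,0,0.25],"twist":0,"claw":100},{"translation":[0,0,0.25],"twist":0,"claw":100},{"translation":[0,0,0],"twist":0,"claw":100}]'
```

```text
clock: 4.53
tool_pos: [0.5599, 0.2818, 0.1346]
eef_rot: [0.827, 0.562, -0.004, -0.001]
contact_force: [0.0, 0.1, -0.1]
opening: 1.001
clock: 4.95
tool_pos: [0.5628, 0.2835, 0.0977]
eef_rot: [0.828, 0.561, 0.0, -0.0]
contact_force: [0.4, 1.0, -0.2]
opening: 0.998
```

Run:
```python
from h import *
st=r.get_state();print(st['tool_pos'],st['contact_force'])
s=snap('side','s4.png');t=snap('top','t4.png')
i=cv2.resize(s['img'][200:360,140:360],(800,582),interpolation=3)
cv2.imwrite('pics/c4.png',i[:,:,::-1])
```

```text
[0.56280591 0.28348073 0.09765734] [ 0.38163896  0.96649355 -0.19327693]
```

View pics/c4.png

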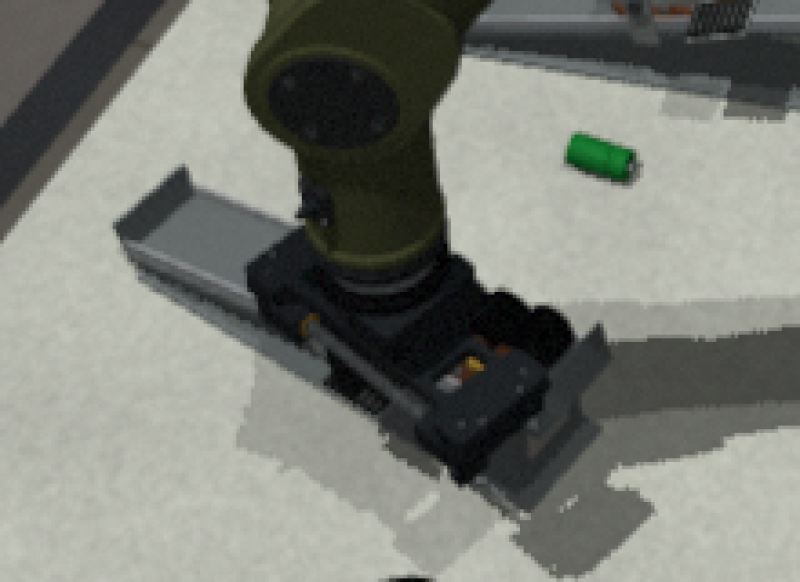

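Run:
```python
from h import *
s,st=wsnap('w5.png')
p=np.array(st['tool_pos']);Rm=R.from_quat(st['eef_rot']).as_matrix()
print('tips',[proj(s,p+Rm@[0,y,0]) for y in(-.061,-.044,.044,.061)], r.spot_point('d_paddle','wrist')[:1],proj(s,[.612,.256,.1]))
```

```text
tips [[np.float64(185.4654188585142), np.float64(293.0758643510445)], [np.float64(223.71535282623768), np.float64(293.06298933792004)], [np.float64(421.7094623438258), np.float64(292.9963440788525)], [np.float64(459.95725254279944), np.float64(292.9834697873253)]] [{'location': [309.2, 428.2], 'confidence': 0.7}] [np.float64(447.32796160491574), np.float64(308.29522856545174)]
```

View pics/w5.png

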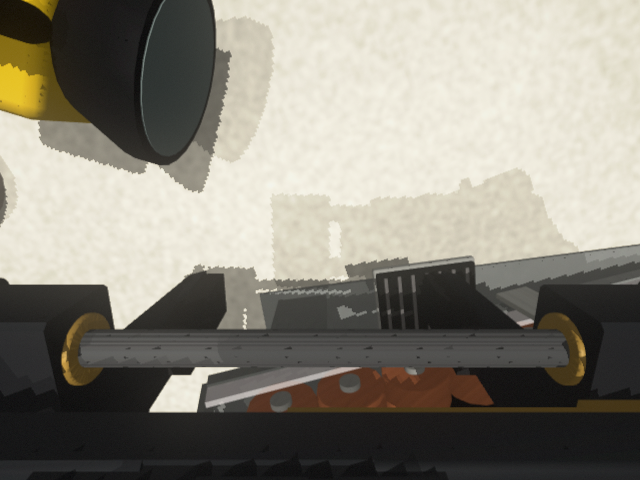

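```bash
python3 -m jog '[{"translation":[0,-0.05,0.2],"twist":0,"claw":100},{"translation":[0,0,0.2],"twist":0,"claw":100},{"translation":[0,0,0],"twist":0,"claw":100}]'
```

```text
clock: 5.4
tool_pos: [0.5633, 0.2826, 0.0831]
eef_rot: [0.828, 0.56, 0.002, 0.001]
contact_force: [1.7, 0.6, 2.4]
opening: 1.0
```

Run:
```python
from h import *
s,st=wsnap('w6.png'); print(st['contact_force'],st['joint_torque'])
for z in(.073,.097,.121): print(z,[np.round(proj(s,np.array([.612,.256,z])+a*np.array([.97,-.242,0])+.019*np.array([.242,.97,0])),0).tolist() for a in(-.022,.022)])
i=s['img'][240:340,330:530];cv2.imwrite('pics/w6c.png',cv2.resize(i,None,fx=4,fy=4)[:,:,::-1])
```

```text
[1.67974874 0.56656832 2.37480636] [-7.31147323e-01 -5.39549696e+01  3.15633483e+00 -9.19956654e+00
 -2.10716743e-01  3.12112514e-01  1.45580736e-02]
0.073 [[389.0, 265.0], [484.0, 253.0]]
0.097 [[400.0, 286.0], [510.0, 272.0]]
0.121 [[415.0, 315.0], [548.0, 299.0]]
```

View pics/w6c.png

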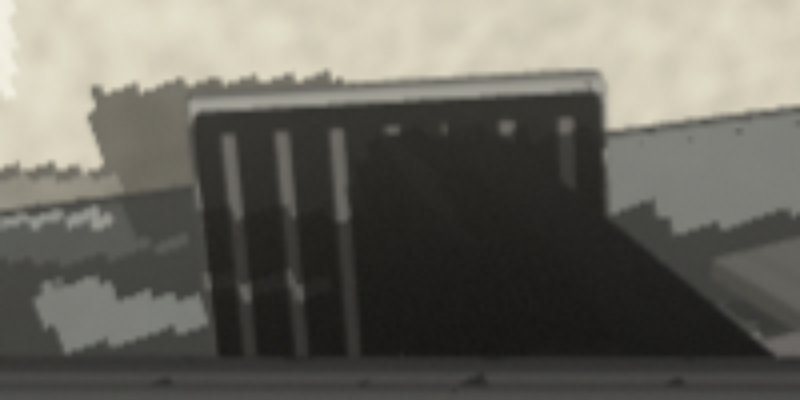

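The paddle is moving down under the finger: its outer edge projects at z ≈ 0.078. I'm continuing to the stop.

```bash
python3 -m jog '[{"translation":[0,-0.05,0.15],"twist":0,"claw":100},{"translation":[0,0,0],"twist":0,"claw":100}]'; python3 -m jog '[{"translation":[0,0,0.1],"twist":0,"claw":100},{"translation":[0,0,0],"twist":0,"claw":100}]';  python3 -m jog '[{"translation":[0,0,0.1],"twist":0,"claw":100},{"translation":[0,0,0],"twist":0,"claw":100},{"translation":[0,0,0],"twist":0,"claw":100}]'
```

```text
clock: 5.62
tool_pos: [0.561, 0.2838, 0.0776]
eef_rot: [0.828, 0.56, 0.002, 0.001]
contact_force: [1.8, -1.5, 7.1]
opening: 1.001
clock: 5.78
tool_pos: [0.5616, 0.2837, 0.074]
eef_rot: [0.828, 0.56, 0.002, 0.001]
contact_force: [1.8, -1.7, 8.5]
opening: 1.005
clock: 6.03
tool_pos: [0.5622, 0.2837, 0.0726]
eef_rot: [0.829, 0.56, 0.003, 0.001]
contact_force: [-2.8, -2.0, 22.4]
opening: 1.003
```

That's the stop: 22 N at z = 0.073. I'll hold while the cells roll, then let the paddle up and check.

```bash
python3 -m jog '[{"translation":[0,0,0],"twist":0,"claw":100},{"translation":[0,0,0],"twist":0,"claw":100},{"translation":[0,0,0],"twist":0,"claw":100},{"translation":[0,0,0],"twist":0,"claw":100},{"translation":[0,0,0],"twist":0,"claw":100},{"translation":[0,0,0],"twist":0,"claw":100},{"translation":[0,0,0],"twist":0,"claw":100},{"translation":[0,0,0],"twist":0,"claw":100},{"translation":[0,0,0],"twist":0,"claw":100},{"translation":[0,0,0],"twist":0,"claw":100},{"translation":[0,0,0],"twist":0,"claw":100},{"translation":[0,0,0],"twist":0,"claw":100},{"translation":[0,0,0],"twist":0,"claw":100},{"translation":[0,0,0],"twist":0,"claw":100},{"translation":[0,0,0],"twist":0,"claw":100},{"translation":[0,0,0],"twist":0,"claw":100},{"translation":[0,0,0],"twist":0,"claw":100},{"translation":[0,0,0],"twist":0,"claw":100}]'
python3 - <<'E'
from h import *
snap('side','s7.png');t=snap('top','t7.png')
print([(np.round(x['location']).tolist(),round(x['confidence'],2)) for n in('side','top') for x in r.spot_point('d_cell_1',n)])
E
python3 -m jog '[{"translation":[0,0,-0.3],"twist":0,"claw":100},{"translation":[0,0,-0.3],"twist":0,"claw":100},{"translation":[0,0,-0.5],"twist":0,"claw":100},{"translation":[0,0,-0.5],"twist":0,"claw":100},{"translation":[0,0,-0.4],"twist":0,"claw":100},{"translation":[0,0,0],"twist":0,"claw":100},{"translation":[0,0,0],"twist":0,"claw":100},{"translation":[0,0,0],"twist":0,"claw":100},{"translation":[0,0,0],"twist":0,"claw":100},{"translation":[0,0,0],"twist":0,"claw":100},{"translation":[0,0,0],"twist":0,"claw":100},{"translation":[0,0,0],"twist":0,"claw":100},{"translation":[0,0,0],"twist":0,"claw":100},{"translation":[0,0,0],"twist":0,"claw":100},{"translation":[0,0,0],"twist":0,"claw":100},{"translation":[0,0,0],"twist":0,"claw":100},{"translation":[0,0,0],"twist":0,"claw":100},{"translation":[0,0,0],"twist":0,"claw":100}]'
python3 - <<'E'
from h import *
s=snap('side','s8.png');t=snap('top','t8.png');w,st=wsnap('w8.png')
a=cv2.resize(t['img'][90:260,200:320],(400,567),interpolation=3);b=cv2.resize(s['img'][220:360,150:320],(400,567),interpolation=3)
cv2.imwrite('pics/c8.png',np.hstack([a,b])[:,:,::-1])
print(st['tool_pos'],st['contact_force'],r.spot_point('d_paddle','wrist')[:1],proj(w,[.612,.256,.121]))
E
```

```text
clock: 7.53
tool_pos: [0.5621, 0.2837, 0.0726]
eef_rot: [0.829, 0.56, 0.003, 0.001]
contact_force: [-4.0, -2.8, 22.7]
opening: 1.0
[([260.0, 197.0], 0.58), ([299.0, 280.0], 0.54), ([286.0, 258.0], 0.53), ([257.0, 186.0], 0.5), ([290.0, 270.0], 0.48), ([202.0, 251.0], 0.89), ([125.0, 271.0], 0.86), ([216.0, 247.0], 0.72), ([234.0, 238.0], 0.59), ([115.0, 273.0], 0.56)]
clock: 9.23
tool_pos: [0.5592, 0.2843, 0.1488]
eef_rot: [0.828, 0.561, 0.0, -0.0]
contact_force: [0.1, -0.5, -0.4]
opening: 0.998
[0.55915468 0.28429962 0.14875116] [-0.18532825 -0.69344301  0.17498934] [{'location': [280.0, 430.9], 'confidence': 0.66}] [np.float64(436.27831776287456), np.float64(282.14461539325555)]
```

View pics/c8.png

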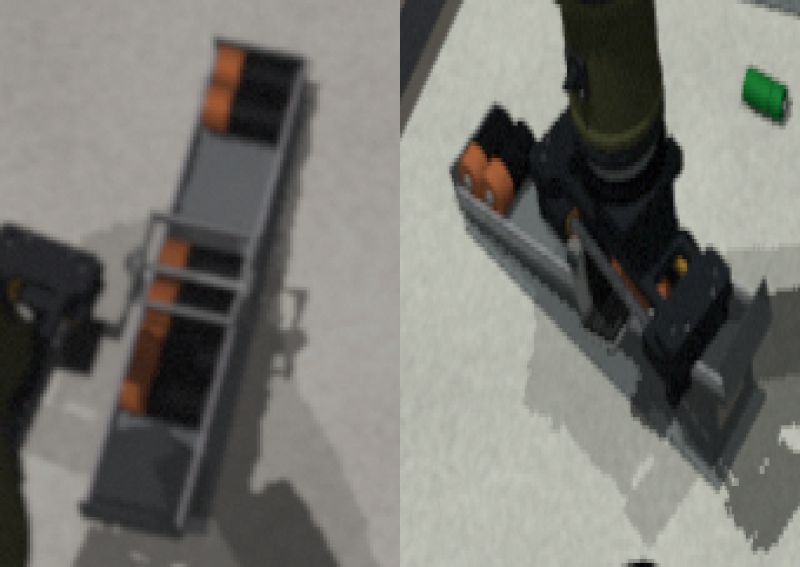

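The picture shows two D cells at the trough lip, four rolled down behind the closed gate and the paddle up. Now the second press.

```bash
python3 -m jog '[{"translation":[0,0,0.4],"twist":0,"claw":100},{"translation":[0,0,0.25],"twist":0,"claw":100},{"translation":[0,0,0.25],"twist":0,"claw":100},{"translation":[0,0,0.25],"twist":0,"claw":100},{"translation":[0,0,0.25],"twist":0,"claw":100},{"translation":[0,0,0.2],"twist":0,"claw":100},{"translation":[0,0,0.2],"twist":0,"claw":100},{"translation":[0,0,0.1],"twist":0,"claw":100},{"translation":[0,0,0],"twist":0,"claw":100},{"translation":[0,0,0],"twist":0,"claw":100}]'
```

```text
clock: 10.27
tool_pos: [0.562, 0.2839, 0.0736]
eef_rot: [0.828, 0.56, 0.002, 0.001]
contact_force: [0.9, -1.1, 8.3]
opening: 1.003
```

```bash
python3 -m jog '[{"translation":[0,0,0.1],"twist":0,"claw":100},{"translation":[0,0,0],"twist":0,"claw":100},{"translation":[0,0,0],"twist":0,"claw":100},{"translation":[0,0,0],"twist":0,"claw":100},{"translation":[0,0,0],"twist":0,"claw":100},{"translation":[0,0,0],"twist":0,"claw":100},{"translation":[0,0,0],"twist":0,"claw":100},{"translation":[0,0,0],"twist":0,"claw":100},{"translation":[0,0,0],"twist":0,"claw":100},{"translation":[0,0,0],"twist":0,"claw":100},{"translation":[0,0,0],"twist":0,"claw":100},{"translation":[0,0,0],"twist":0,"claw":100},{"translation":[0,0,0],"twist":0,"claw":100},{"translation":[0,0,0],"twist":0,"claw":100},{"translation":[0,0,0],"twist":0,"claw":100},{"translation":[0,0,0],"twist":0,"claw":100},{"translation":[0,0,0],"twist":0,"claw":100},{"translation":[0,0,0],"twist":0,"claw":100}]'
python3 - <<'E'
from h import *
t=snap('top','t9.png')
a=cv2.resize(t['img'][90:260,200:320],(400,567),interpolation=3)
cv2.imwrite('pics/c9.png',a[:,:,::-1])
E
```

```text
clock: 11.77
tool_pos: [0.5625, 0.2839, 0.0725]
eef_rot: [0.828, 0.56, 0.003, 0.001]
contact_force: [-5.4, -2.6, 27.0]
opening: 0.997
```

View pics/c9.png

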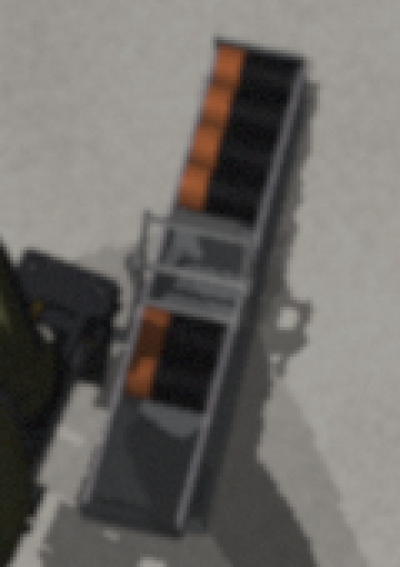

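Four cells are in the trough and two are held by the crossbar. Releasing the lever and retreating upward.

```bash
python3 -m jog '[{"translation":[0,0,-0.3],"twist":0,"claw":100},{"translation":[0,0,-0.3],"twist":0,"claw":100},{"translation":[0,0,-0.5],"twist":0,"claw":100},{"translation":[0,0,-0.5],"twist":0,"claw":100},{"translation":[0,0,-0.5],"twist":0,"claw":100},{"translation":[0,0,-0.8],"twist":0,"claw":100},{"translation":[0,0,-0.8],"twist":0,"claw":100},{"translation":[0,0,-0.6],"twist":0,"claw":100},{"translation":[0,0,0],"twist":0,"claw":100},{"translation":[0,0,0],"twist":0,"claw":100},{"translation":[0,0,0],"twist":0,"claw":100},{"translation":[0,0,0],"twist":0,"claw":100},{"translation":[0,0,0],"twist":0,"claw":100},{"translation":[0,0,0],"twist":0,"claw":100},{"translation":[0,0,0],"twist":0,"claw":100},{"translation":[0,0,0],"twist":0,"claw":100},{"translation":[0,0,0],"twist":0,"claw":100},{"translation":[0,0,0],"twist":0,"claw":100},{"translation":[0,0,0],"twist":0,"claw":100},{"translation":[0,0,0],"twist":0,"claw":100}]'
python3 - <<'E'
from h import *
for k in range(8): t=snap('top','t10.png')
a=cv2.resize(t['img'][80:330,120:520],(800,500),interpolation=3)
cv2.imwrite('pics/c10.png',a[:,:,::-1])
w,st=wsnap('w10.png');print(st['clock'],st['contact_force'],r.spot_point('d_paddle','wrist')[:1],proj(w,[.611,.257,.121]),proj(w,[.611,.257,.11]))
E
```

```text
clock: 13.48
tool_pos: [0.5592, 0.2843, 0.2408]
eef_rot: [0.828, 0.561, 0.0, -0.0]
contact_force: [-1.4, -0.6, 0.1]
opening: 0.995
13.8833 [0.93603832 0.19113305 0.00320916] [{'location': [234.4, 395.0], 'confidence': 0.85}] [np.float64(398.1307625843007), np.float64(234.46188050860573)] [np.float64(395.3430749870731), np.float64(230.82284028689753)]
```

View pics/c10.png

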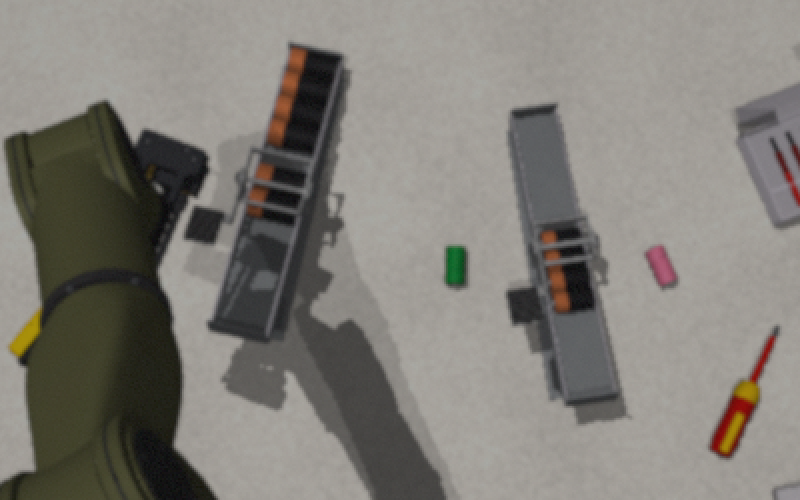

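Run:
```python
from h import *
s=snap('side','s11.png')
for l in('lantern','label_roll','screwdriver'): print(l,[atz(s,x['location'][::-1],0).round(3).tolist() for x in r.spot_point(l,'side')][:1])
r.finish_job()
```

```text
lantern [[0.484, 0.439, 0.0]]
label_roll [[0.348, 0.407, 0.0]]
screwdriver [[0.38, -0.394, 0.0]]
the job is handed in; nothing more can be done
```

The job is handed in at about 14 s on the robot's clock; no verdict is reported. I pressed the D paddle to its stop twice with one finger of the open gripper (22 N, then 27 N at the wrist). Each time I held it about 1.5 s while two cells rolled out, then let it right up.

**Last top picture:**
- Four D cells lie in the trough, and two are behind the closed gate.
- All four C cells are still in their lane.
- The arm is clear, about 0.12 m above the paddle.

**D paddle:** its position in the last wrist picture is within about 3 pixels of where it should be at rest height.

**Lantern, label roll and screwdriver:** the last detections are 2 to 11 mm from the first ones, under the 20 mm limit. The largest shift is the screwdriver, which the arm never went near. I put these differences down to detector error.

**Checks that disagreed:**
- The force reading stayed near zero about halfway through the first press, although the finger was on the paddle. I confirmed the press from the wrist picture, and the force then rose to the expected 7 to 8 N near the stop.
- I did not measure the C lever's angle; it only looks unchanged in the picture.

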